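# Send out the dessert: tag on the hook, dish turned for the guest

## Robot

A 7-joint arm with a two-finger parallel gripper is mounted at the origin on the work surface. World frame = base frame: x ahead of the robot, y to its left, z up, the work surface at z = 0. Lengths are in mm, angles in rad, forces in N, time in s.
With the tool pointing down it reaches from about 400 to 900 mm from the base axis. Payload 5.5 kg.
Tool frame: the origin (TCP) lies on the centre line of the jaws, within the pads' length; the fingertips stand 11 mm ahead of it and the grasp point (between the pads) lies 8 mm behind it (env.tip_extent is the distance from the TCP to the fingertips, in mm); z points along the fingers, y is the line along which they close (so a half turn about z gives the same grasp; the last joint's range is limited). The gripper opens to 92 mm and grips with 3 to 60 N. Pads are 19 mm wide; open, the fingers measure 130 mm over their backs; the gripper's body (75 mm by 190 mm) begins 47 mm behind the grasp point.
Start: joints at [-1.001, 0.501, -0.427, 1.55, 0.221, 1.138, -0.21], TCP at [196.269, 619.66, 237.729] pointing down, gripper open.
Joint ranges: [-2.88, 2.88], [-0.31, 2.03], [-1.54, 1.56], [0.2, 2.42], [-1.41, 4.55], [0.19, 2.02], [-2.57, 2.57]. Speed limits (rad/s): [2.57, 2.57, 3.14, 3.14, 3.14, 3.14, 3.14].

## Interface

Orientations are given as a unit quaternion [w, x, y, z].
In Python, from workcell import env gives the robot as it stands.
- The arm moves only by the tool carry_out, never from a script. Its argument "series" is one flat list of numbers, 5 for each row, row after row: the shift along the world's x, y, z in m, then the turn about the world's z in rad, then the finger opening in m, from 0 to 0.0918. In form: [x, y, z, turn, hand, x, y, z, turn, hand, ...]. A call has 1 to 5 rows; each row shifts and turns the commanded pose from where the row before left it; what a row does not reach is not made up. A row lasts 1/8 s, in which the tool goes at most 62.5 mm and 10.7 degrees, less where a joint would pass 70% of its speed; a pose out of reach is approached as far as the arm can. A call with a gripper value outside its range is refused whole. The fingers move at their own pace and stop on an object; "newtons" is the grip in N (left out, the last holds). Time passes only in rows, so rows that do not move let the fingers close. It gives the time, the measured TCP pose, the force, the opening and the grip force at its end, in the units of the state.
- env.state(): the state, without advancing time (a new reading comes with each control period).
- env.snapshot(name): name is "scene" or "top"; returns a dict with "img" (400x640x3 uint8, red, green, blue), "z_map" (400x640 float32, mm along the optical axis (not along the pixel's ray), 0 where there is no reading), "fx", "fy", "cx", "cy" (pixels), "rvec" (rotation vector, rad) and "tvec" (3), from world to camera coordinates, as OpenCV has them. Camera axes: x right, y down, z forward; pixel columns grow to the right and rows downward; lengths in mm; the calibration is good to about 2 mm. A picture is of the moment at which its call begins.
- env.hand_in(): hands the job in; it is judged then, once.
The state is a dict: "time_s": time; "joint_pos": joint angles; "qd": joint speeds; "joint_efforts": joint torques, N m; "ee_pos": TCP position; "eef_rot": TCP orientation; "wrist_force": force on the tool from outside, world axes, zero at the start; "ft_torque": the same for the moment, N m; "opening": opening from 0.0 (shut) to 1.0 (fully open); "grasp_force": force on a finger pad.
Only numpy, scipy, OpenCV 4.12 (cv2) and the standard library are available. Lean on these libraries where they do the work, as an engineer would, in place of code of your own. Each camera call takes 0.05 s, during which the arm holds its last target. There are 200 camera calls.

## Task

This order is going out. Hang its wooden tag, which lies on the worktop, by its eye on the empty hook under the serving ledge and let it hang; then take the two-eared dessert dish by one ear, lift it clear of the worktop and turn it a quarter turn so that its free ear points straight at the ledge, keeping the dish level and the loose chocolate ball in the middle of it all the time, and leave the other things on the worktop where they are. Finish still holding the dish, level and at rest in the air, squarely in front of the place mat, with its underside higher than the top of the ledge and its free ear reaching over the ledge's front edge, ready for the guest to take: do not put it down or let go.

Things in the scene. Friction and masses are not known exactly. Their poses are not given: they have to be found in the camera images.
- tag: Flat light-wood tag, 80 x 36 x 7 mm, 14 g, with a round eye 20 mm across, lying flat on the worktop. Origin: centre of its underside. x along its length towards the end with the eye, z up out of its face.
- tag_eye (a point): Centre of the tag's eye, at mid thickness, 24 mm from the tag's origin along its +x (16 mm from that end).
- hook: The empty one of three steel hooks in a row under the ledge (the others carry tags; about 135 mm apart). Fixed. Backplate 34 x 44 mm; round wire 6 mm thick, bent into a U 32 mm wide in the vertical x-z plane, its outer leg an upright prong 42 mm in front of the splash-back (-x side), open at the top. Origin: on the splash-back, 83 mm above the worktop; axes as the world's.
- hook_bottom (a point): Lowest point of the hook's U (wire centre), 26 mm in front of the splash-back, 41 mm below the tip. A tag let go with its eye over the prong slides down, swings upright by itself and hangs here.
- hook_tip (a point): Rounded top end of the hook's upright prong, which is straight for 20 mm below it.
- dish: Round white two-eared stoneware dish, about 0.28 kg, 120 mm across, rim 28 mm high, dished inside, 6 mm thick in the middle. Flat ears: 28 mm wide, 10 mm thick, 16 to 26 mm above its underside, reaching 97 mm from the centre (37 mm beyond the rim). Starts on the worktop, ears roughly along y. Origin: centre of its underside; x along the ears to ear 1, z up.
- dish_ear1 (a point): Middle of ear 1, 80 mm from the dish's centre along its +x, 21 mm above its underside.
- dish_ear2 (a point): Middle of ear 2, 80 mm from the dish's centre along its -x, 21 mm above its underside. The ears are alike: either may be held.
- ball_center (a point): Centre of the loose dark chocolate ball, 36 mm across, 30 g, which lies in the middle of the dish, its centre 24 mm above the dish's underside. It rolls if the dish tips or is jerked.
- ledge: The raised serving ledge of the hatch, along the back of the worktop across its full width: dark slab, top 150 mm above the worktop, 35 mm thick, splash-back below it. Fixed. Origin: at the worktop's height exactly below the slab's front edge (the edge towards the robot); axes as the world's, x away from the robot.
- mat: The guest's cork place mat, 200 x 300 x 4 mm, on top of the ledge, a folded napkin and spoon on it. Fixed. Origin: middle of its near edge (the edge towards the robot), underside; x points away from the robot over the mat.
- mug: Bystander: blue mug, 80 mm across, 95 mm high.
- pepper_mill: Bystander: dark wooden pepper mill, 54 mm across, 140 mm high.
- sugar_jar: Bystander: glass jar with steel cap, 70 mm across, 100 mm high.
- stopper: Bystander: black rubber sink stopper with a knob, 80 mm across, 39 mm high, between tag and dish.
- ramekin: Bystander: small white bowl, 72 mm across, 40 mm high.
- spoon: Bystander: spoon with a wooden handle and a steel bowl, lying on the worktop.
- tumbler: Bystander: glass tumbler, 68 mm across, 100 mm high.
Mind the look-alikes: they are no part of the job. Leave any blue or green look-alike of the tag alone.

How it is judged (in metres and radians):
On the way, in this order (a step that is already met when the one before it is completed fails the run):
1. the tag hangs by its eye on the empty hook, let go (distance between tag_eye and hook_bottom below 0.018 m and angle between tag's own x axis and vertical below 0.35 rad and contact force between tag and the fingers below 0.02 N and contact force between tag and hook above 0.03 N), for 0.3 s.
2. the dish is lifted clear of the worktop before it is turned, ball in the middle (height (world z) of dish above 0.03 m and angle between the x axis of dish and the x axis of ledge, either way round above 0.9 rad and horizontal distance between ball_center and dish below 0.015 m and contact force between dish and the fingers above 2 N), for 0.1 s.
3. the dish is turned a quarter turn in the air, its ears pointing to and from the ledge, ball in the middle (height (world z) of dish above 0.03 m and angle between the x axis of dish and the x axis of ledge, either way round below 0.2 rad and horizontal distance between ball_center and dish below 0.015 m and contact force between dish and the fingers above 2 N), for 0.2 s.
At the end, for the whole second after the job is handed in: Tag hangs on the empty hook (within 20 deg of upright), let go. Dish held at one ear, still, underside over 155 mm up, touching nothing else, level within 7 deg, ears within 11 deg of square to the ledge and 40 mm of the mat's middle, free ear's tip 5 mm over the edge, ball within 15 mm of centre (all of step 1 and contact force between dish and the fingers above 2 N and horizontal distance between ball_center and dish below 0.015 m and z of ball_center in the frame of dish between 0.012 and 0.04 m and angle between dish's own z axis and vertical below 0.12 rad and angle between the x axis of dish and the x axis of ledge, either way round below 0.2 rad and height (world z) of dish above 0.155 m and contact force between dish and ledge below 0.05 N and y of dish in the frame of mat between -0.04 and 0.04 m and ((x of dish_ear1 in the frame of ledge above -0.012 m and x of dish_ear2 in the frame of ledge below -0.03 m and x of the grasp point in the frame of dish below -0.04 m) or (x of dish_ear2 in the frame of ledge above -0.012 m and x of dish_ear1 in the frame of ledge below -0.03 m and x of the grasp point in the frame of dish above 0.04 m)) and linear speed of dish below 0.03 m/s and angular speed of dish below 0.2 rad/s); the arm keeps its last pose, push and grip.
It fails at once if the ball strays more than 25 mm from the middle of the dish (horizontal distance between ball_center and dish above 0.025 m).
It fails at once if the dish tips more than 17 degrees (angle between dish's own z axis and vertical above 0.3 rad).
It fails at once if another thing on the worktop is pushed more than 30 mm or knocked over (distance of any of mug, pepper_mill, sugar_jar, stopper, ramekin, spoon, tumbler from where it was at the start of the episode above 0.03 m or angle between any of mug, pepper_mill, sugar_jar, stopper, ramekin, tumbler's own z axis and vertical above 0.6 rad).
It also fails if it takes over 61 s, if anything falls off the work surface, if the arm or the gripper's body presses on something with over 40 N, if the wrist force passes 120 N, or if a joint passes its speed limit or range.

## Working session

There is one attempt and no reset: what is moved stays moved. The work goes in short steps, Python scripts to look and compute and a tool call to move; the robot and the scene stay as the last step left them, time stands still between calls to the robot, and variables do not carry over. Pictures are saved under pics/ and viewed, at most 10 in all, crops included, and the job is handed in when it is done.

Besides the shell and the picture viewer there is one more tool, called after "Call:" as a command line: name --argument value ..., lists and objects as JSON in quotes. carry_out: Moves the arm, as the interface text tells. Its arguments: {"type":"object","properties":{"series":{"type":"array"},"newtons":{"type":"number"}},"required":["series"]}

```bash
ls; mkdir -p pics; cat > h.py <<'E'
import numpy as np, cv2
from workcell import env
def snap(n):
    s=env.snapshot(n); s['R']=cv2.Rodrigues(np.array(s['rvec'],float))[0]; s['t']=np.array(s['tvec'],float).ravel(); return s
def ray(s,u,v,z):  # pixel -> world point on plane z
    d=s['R'].T@np.array([(u-s['cx'])/s['fx'],(v-s['cy'])/s['fy'],1]); c=-s['R'].T@s['t']
    return c+d*(z-c[2])/d[2]
def cloud(s):
    v,u=np.mgrid[:400,:640]; z=s['z_map'].astype(float)
    p=np.stack([(u-s['cx'])/s['fx']*z,(v-s['cy'])/s['fy']*z,z],-1)
    return (p-s['t'])@s['R']
def proj(s,p):
    q=s['R']@np.array(p,float)+s['t']; return q[:2]/q[2]*[s['fx'],s['fy']]+[s['cx'],s['cy']]
def save(s,name,crop=None,k=1):
    im=s['img'][...,::-1]
    if crop: a,b,c,d=crop; im=im[b:d,a:c]
    cv2.imwrite('pics/'+name,cv2.resize(im,None,fx=k,fy=k,interpolation=cv2.INTER_CUBIC))
E
python3 - <<'E'
from h import *
for n in('scene','top'):
    s=snap(n); save(s,n+'0.png'); print(n,s['fx'],s['cx'],s['cy'],-s['R'].T@s['t'],s['R'][2]); np.savez(n+'0.npz',**s)
st=env.state(); print(st, env.tip_extent)
E
```

```text
pics
scene 375.6797897577375 325.5892448264593 204.39221416072738 [1110.62541442 -119.00201506  802.02619384] [-0.64693472  0.13376883 -0.75072057]
top 441.8380434245075 318.3107233796961 203.78720512259906 [ 446.48090654   12.7784843  1161.26243727] [ 0.06470057 -0.01450783 -0.99779926]
{'time_s': 0.1, 'joint_pos': array([-1.0007637 ,  0.50176415, -0.42673001,  1.55133804,  0.22079988,
        1.13830054, -0.21030593]), 'qd': array([ 1.87586370e-06, -2.10174918e-03,  4.53895075e-04, -1.92053054e-03,
       -8.77836212e-04,  1.72489999e-03,  9.84607023e-04]), 'joint_efforts': array([-1.15052797e-02, -5.67873430e+01, -5.83879396e+00, -2.79916102e+01,
       -6.90167933e-02,  2.41258275e-02,  1.89682169e-05]), 'ee_pos': array([196.22541681, 619.03288647, 236.77198803]), 'eef_rot': array([-1.49056538e-04,  1.52828531e-01,  9.88252326e-01, -8.70223675e-04]), 'wrist_force': array([-0.17466349, -0.66628579, -0.44168946]), 'ft_torque': array([0.03844468, 0.03028254, 0.06073574]), 'grasp_force': 0.0, 'opening': 0.9999156811601125} 11.0
```

View pics/scene0.png

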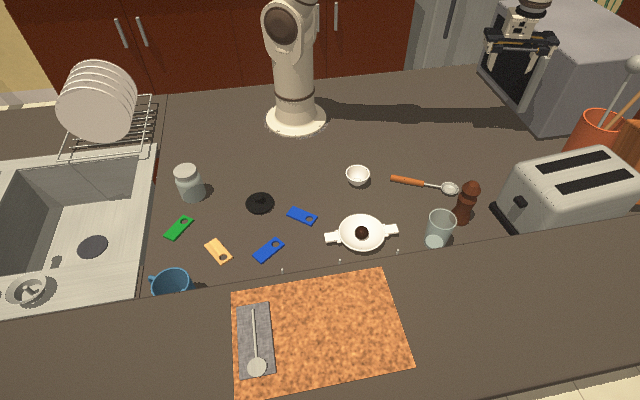

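View pics/top0.png

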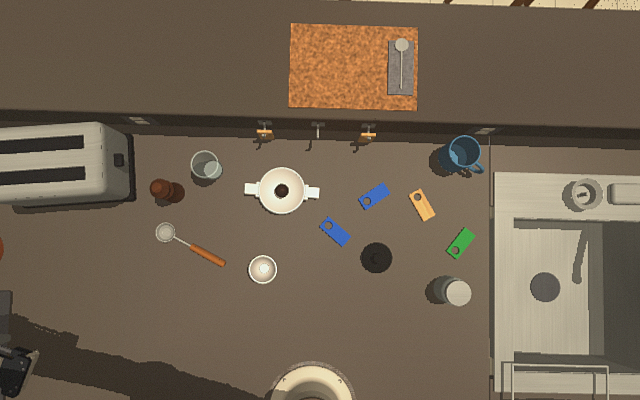

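The scene view shows the wooden tag at about (218,250), with its eye towards the ledge. The dish is at (361,233) with the ball in it. The top view shows the tag at (422,205), the dish at (281,190), and the hooks at (265,130), (317,130) and (368,132); the middle one is empty.

```bash
python3 - <<'E'
from h import *
S={n:dict(np.load(n+'0.npz')) for n in('scene','top')}
def blobs(s,lo,hi,box,z,lab):
    hsv=cv2.cvtColor(s['img'],cv2.COLOR_RGB2HSV); m=cv2.inRange(hsv,lo,hi)
    k=np.zeros_like(m); a,b,c,d=box; k[b:d,a:c]=m[b:d,a:c]
    cs,_=cv2.findContours(k,cv2.RETR_CCOMP,cv2.CHAIN_APPROX_NONE)
    for c in cs:
        if len(c)<12: continue
        w=np.array([ray(s,*p[0],z)[:2] for p in c],np.float32)
        r=cv2.minAreaRect(w); print(lab,len(c),'rect',np.round(r[0],1),np.round(r[1],1),round(r[2],1),'box',np.round(cv2.boxPoints(r)).tolist())
for n,b in(('top',(400,180,445,230)),('scene',(195,230,240,270))):
    blobs(S[n],(8,70,120),(30,255,255),b,7,n+' tag')
for n,b in(('top',(235,160,328,220)),('scene',(315,205,405,260))):
    blobs(S[n],(0,0,130),(179,60,255),b,26,n+' dish')
    blobs(S[n],(0,0,0),(179,255,70),b,24,n+' ball')
for n,b in(('top',(280,10,430,115)),('scene',(220,260,425,399))):
    blobs(S[n],(5,90,90),(25,255,255),b,154,n+' mat')
P=cloud(S['top']); 
for u in(300,340): 
    for v in range(100,150,3): print(u,v,np.round(P[v,u]),S['top']['img'][v,u])
P=cloud(S['scene']); 
for p in((361,232),(300,300),(320,263),(310,268)): print(p,np.round(P[p[1],p[0]]))
save(S['top'],'hook_top.png',(250,110,390,160),5.5)
save(S['scene'],'hook_sc.png',(265,235,410,285),5.5)
E
```

```text
top tag 194 rect [ 527.2 -276.7] [130.5 116.5] 0.8 box [[461.0, -219.0], [463.0, -336.0], [593.0, -334.0], [592.0, -218.0]]
top tag 33 rect [ 518.  -309.5] [39.7 14.8] 29.5 box [[497.0, -313.0], [504.0, -326.0], [539.0, -306.0], [532.0, -293.0]]
top tag 22 rect [ 546.1 -291.9] [27.6 13.3] 34.6 box [[531.0, -294.0], [538.0, -305.0], [561.0, -290.0], [554.0, -279.0]]
top tag 22 rect [ 547.6 -263.1] [18.5 21.2] 1.6 box [[538.0, -253.0], [539.0, -274.0], [557.0, -273.0], [557.0, -252.0]]
top tag 126 rect [ 528.8 -273.4] [96.  60.5] 34.6 box [[472.0, -276.0], [507.0, -325.0], [586.0, -271.0], [551.0, -221.0]]
top tag 12 rect [ 579.4 -313. ] [11.1 11.3] 46.1 box [[571.0, -313.0], [580.0, -321.0], [587.0, -313.0], [579.0, -305.0]]
top tag 14 rect [ 579.5 -282.4] [18.4  7.6] 73.1 box [[573.0, -290.0], [580.0, -292.0], [586.0, -275.0], [579.0, -272.0]]
scene tag 73 rect [ 526.3 -276.3] [89.  39.8] 31.1 box [[478.0, -282.0], [498.0, -316.0], [575.0, -270.0], [554.0, -236.0]]
scene tag 20 rect [ 547.3 -265.1] [16.6 20.3] 22.3 box [[536.0, -259.0], [543.0, -278.0], [559.0, -271.0], [551.0, -253.
[... 2804 characters left out ...]
[748. -46. 152.] [197 129  74]
340 106 [741. -46. 153.] [168 110  62]
340 109 [736. -47. 146.] [94 78 63]
340 112 [726. -46. 155.] [103  85  65]
340 115 [720. -47. 151.] [104  89  66]
340 118 [713. -47. 152.] [96 83 64]
340 121 [711. -48. 130.] [52 40 30]
340 124 [721. -53.  64.] [58 44 35]
340 127 [721. -55.  32.] [50 39 29]
340 130 [720. -57.   1.] [55 47 34]
340 133 [712. -57.  -1.] [69 57 44]
340 136 [703. -57.   5.] [71 60 48]
340 139 [696. -57.  -2.] [64 54 39]
340 142 [688. -57.   1.] [128 110  89]
340 145 [681. -58.  -5.] [124 110  89]
340 148 [673. -58.  -4.] [122 107  87]
(361, 232) [561.  87.  38.]
(300, 300) [778. -98. 156.]
(320, 263) [609. -28.   1.]
(310, 268) [618. -55.   1.]
```

View pics/hook_top.png

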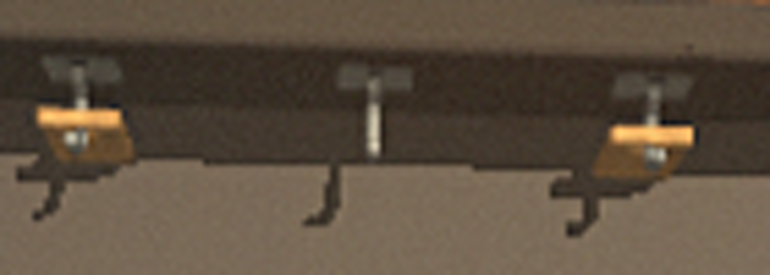

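View pics/hook_sc.png

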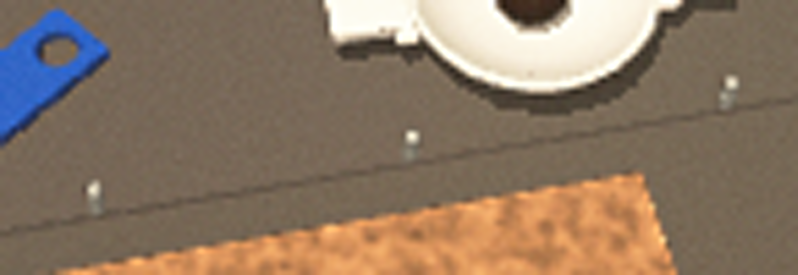

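The hook crops show the bare middle hook. Its prong column is at about u=318 in the top view, and its tip is at about (340,259.5) in the scene view.

```bash
python3 - <<'E'
from h import *
S={n:dict(np.load(n+'0.npz')) for n in('scene','top')}
for n in S:
    s=S[n]; hsv=cv2.cvtColor(s['img'],cv2.COLOR_RGB2HSV); m=cv2.inRange(hsv,(0,0,130),(179,60,255))
    v,u=np.nonzero(m); w=np.array([ray(s,a,b,26)[:2] for a,b in zip(u,v)]); d=w-[552.3,92]
    r=np.hypot(*d.T); k=(r>68)&(r<104)
    L=w[k&(d[:,1]>0)&(abs(d[:,0])<35)].mean(0); R=w[k&(d[:,1]<0)&(abs(d[:,0])<35)].mean(0)
    print(n,'earL',L,'earR',R,'axis',np.degrees(np.arctan2(*(L-R)[::-1])),np.hypot(*(L-R)), 'mid',(L+R)/2)
    m2=cv2.inRange(hsv,(8,130,150),(22,255,255)); b=(400,180,445,230) if n=='top' else (195,230,240,270)
    z=np.zeros_like(m2); z[b[1]:b[3],b[0]:b[2]]=m2[b[1]:b[3],b[0]:b[2]]
    c=max(cv2.findContours(z,cv2.RETR_EXTERNAL,cv2.CHAIN_APPROX_NONE)[0],key=cv2.contourArea)
    print('tag',cv2.minAreaRect(np.array([ray(s,*p[0],7)[:2] for p in c],np.float32)))
s=S['scene']; c=-s['R'].T@s['t']; 
for uv in((339.9,259),(339.9,260.5)):
    d=ray(s,*uv,0)-c; print('tip',c+d*(678-c[0])/d[0])
s=S['top']
for z in(80,110): print('top',ray(s,318,135,z))
print([proj(s,(678,y,z)) for y in(0,) for z in (60,80,104)])
E
```

```text
scene earL [556.85731592 172.73780836] earR [552.30577003   9.68204608] axis 88.4010582406767 163.1192759377655 mid [554.58154297  91.20992722]
tag ((538.5886840820312, -275.0382995605469), (56.40288162231445, 27.965715408325195), 34.88768005371094)
top earL [555.02362161 173.71314262] earR [549.68230254  11.12863283] axis 88.11836311378958 162.67222416220642 mid [552.35296208  92.42088772]
tag ((527.0497436523438, -275.3898010253906), (79.84257507324219, 36.14439392089844), 30.42760467529297)
tip [678.           3.0752387  114.07558669]
tip [678.           3.28445372 108.09710037]
top [687.28108752   2.31295819  80.        ]
top [680.60000328   2.60332783 110.        ]
[array([318.69685461, 140.40429817]), array([318.83503944, 138.72889441]), array([319.00766442, 136.63592546])]
```

Call:
carry_out --series '[0.04, -0.04, 0, 0.105, 0.0918, 0.04, -0.04, 0, 0.105, 0.0918, 0.04, -0.04, 0, 0.105, 0.0918, 0.04, -0.04, 0, 0.105, 0.0918, 0.04, -0.04, 0, 0.105, 0.0918]'

```text
time_s: 0.72
ee_pos: [397.3, 418.0, 237.4]
eef_rot: [-0.0, -0.111, 0.994, -0.0]
wrist_force: [0.4, 0.1, -0.5]
opening: 1.001
grasp_force: 0.0
```

Call:
carry_out --series '[0.04, -0.04, 0, 0.105, 0.0918, 0.04, -0.04, 0, 0.105, 0.0918, 0.03, -0.05, 0, 0.1, 0.0918, 0, -0.06, 0, 0, 0.0918, 0, -0.06, 0, 0, 0.0918]'

```text
time_s: 1.35
ee_pos: [506.1, 167.5, 237.1]
eef_rot: [-0.0, -0.261, 0.965, 0.0]
wrist_force: [0.2, 0.5, 0.2]
opening: 1.001
grasp_force: 0.0
```

Call:
carry_out --series '[0, -0.06, 0, 0, 0.0918, 0, -0.06, 0, 0, 0.0918, 0, -0.06, 0, 0, 0.0918, 0, -0.06, 0, 0, 0.0918, 0, -0.06, 0, 0, 0.0918]'

```text
time_s: 1.98
ee_pos: [505.8, -132.2, 237.7]
eef_rot: [-0.0, -0.261, 0.965, 0.0]
wrist_force: [1.1, 0.1, -0.1]
opening: 1.001
grasp_force: 0.0
```

Call:
carry_out --series '[0, -0.06, -0.02, 0, 0.0918, 0, -0.06, -0.02, 0, 0.08, 0, -0.03, -0.02, 0, 0.07, 0, 0, 0, 0, 0.065]'

```text
time_s: 2.48
ee_pos: [503.7, -281.7, 175.7]
eef_rot: [-0.002, -0.258, 0.966, 0.001]
wrist_force: [0.6, 0.7, 0.7]
opening: 0.734
grasp_force: 0.0
```

```bash
python3 - <<'E'
from h import *
s=env.state(); print(s['joint_pos'],s['ee_pos'],s['eef_rot'],s['opening'],s['wrist_force'])
E
```

```text
[ 0.61729857  0.41718585 -0.19539364  1.79855818  0.09882076  0.93961139
  2.47311826] [ 503.6723138  -281.74651244  175.74271255] [-0.00198013 -0.25843929  0.96602493  0.0010222 ] 0.7337121045661446 [0.57578129 0.67916747 0.68037794]
```

```bash
python3 - <<'E'
from h import *
for n,b in(('top',(435,125,495,180)),('scene',(145,260,195,299))):
    s=dict(np.load(n+'0.npz')); P=cloud(s); hsv=cv2.cvtColor(s['img'],cv2.COLOR_RGB2HSV)
    m=cv2.inRange(hsv,(95,90,40),(118,255,255))>0; k=np.zeros_like(m); k[b[1]:b[3],b[0]:b[2]]=1
    p=P[m&k]; q=p[(p[:,2]>85)&(p[:,2]<105)]; a=p[p[:,2]>40]
    print(n,len(q),'rim',cv2.minEnclosingCircle(q[:,:2].astype(np.float32)),'all',a.min(0),a.max(0))
    th=np.radians(120); y=np.array([np.cos(th),np.sin(th)]); x=np.array([y[1],-y[0]])
    d=q[:,:2]-[509.8,-286.2]; print(' tool x',np.percentile(d@x,[1,50,99]),'tool y',np.percentile(d@y,[1,50,99]))
    k=(d@y>-95)&(d@y<95); print(' closest within body span', (d@x)[k].min() if k.any() else None)
E
```

```text
top 146 rim ((655.907958984375, -358.49591064453125), 39.8326301574707) all [ 446.48090654 -412.06453016   65.79268918] [ 695.12042987   12.7784843  1161.26243727]
 tool x [ 52.34566678  88.44101368 128.96741322] tool y [-173.43371761 -133.76830697  -96.79299031]
 closest within body span None
scene 215 rim ((654.5599365234375, -358.4976806640625), 40.3559455871582) all [ 614.85584475 -418.84030016   40.07998153] [1110.62541442 -119.00201506  802.02619384]
 tool x [ 50.80652556  65.79892955 123.4627046 ] tool y [-173.78445525 -123.59901045  -97.76148247]
 closest within body span None
```

Call:
carry_out --series '[0.004, -0.005, -0.04, 0, 0.06, 0, 0, -0.04, 0, 0.06, 0, 0, -0.035, 0, 0.06, 0, 0, 0, 0, 0.06]'

```text
time_s: 2.98
ee_pos: [508.5, -281.1, 61.0]
eef_rot: [-0.002, -0.262, 0.965, 0.002]
wrist_force: [-0.0, 1.2, 0.4]
opening: 0.653
grasp_force: 0.0
```

Call:
carry_out --series '[0.001, -0.005, -0.02, 0, 0.06, 0, 0, -0.016, 0, 0.06, 0, 0, -0.006, 0, 0.06, 0, 0, 0, 0, 0.06]'

```text
time_s: 3.48
ee_pos: [511.0, -288.7, 20.8]
eef_rot: [-0.0, -0.261, 0.965, 0.0]
wrist_force: [-0.4, 0.0, 0.1]
opening: 0.656
grasp_force: 0.0
```

```bash
python3 - <<'E'
from h import *
s=env.state(); print(s['joint_pos'],s['ee_pos'],s['eef_rot'],s['opening'])
s=snap('top'); save(s,'pre.png',(370,130,490,270),4)
print(proj(s,(509.8,-286.2,7)),proj(s,(527,-276,7)))
E
```

```text
[ 0.59115679  0.65215568 -0.15921377  1.84822907  0.15864199  0.65429605
  2.43691115] [ 510.9986251  -288.71915418   20.8190049 ] [-2.97132829e-04 -2.61062258e-01  9.65321869e-01  3.14892717e-04] 0.6559513845312817
[425.61654785 211.09621941] [421.81977734 204.45525083]
```

View pics/pre.png

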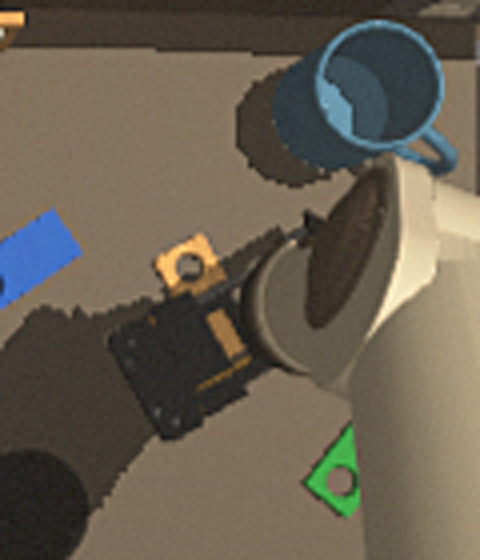

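The gripper straddles the tag's tail. The eye is visible at about (417,196) and the mug is clear.

Call:
carry_out --series '[-0.001, 0.002, -0.004, 0, 0.06, 0, 0, -0.004, 0, 0.06, 0, 0, 0, 0, 0.03, 0, 0, 0, 0, 0.03, 0, 0, 0, 0, 0.03]' --newtons 12

```text
time_s: 4.15
ee_pos: [510.4, -287.0, 13.3]
eef_rot: [0.0, -0.261, 0.965, -0.0]
wrist_force: [0.3, -0.6, -0.6]
opening: 0.385
grasp_force: 12.0
```

Call:
carry_out --series '[0, 0, 0, 0, 0.02, 0, 0, 0, 0, 0.02]'

```text
time_s: 4.4
ee_pos: [510.4, -287.0, 13.3]
eef_rot: [0.0, -0.261, 0.965, -0.0]
wrist_force: [0.5, 0.1, 1.0]
opening: 0.393
grasp_force: 12.0
```

Call:
carry_out --series '[0, 0, 0.03, 0, 0.02, 0, 0, 0.05, 0, 0.02, 0, 0, 0.05, 0, 0.02, 0, 0.04, 0.022, -0.132, 0.02, 0.02, 0.05, 0, -0.132, 0.02]'

```text
time_s: 5.03
ee_pos: [530.7, -198.7, 167.9]
eef_rot: [0.002, -0.127, 0.992, -0.002]
wrist_force: [1.0, 0.5, -0.0]
opening: 0.39
grasp_force: 12.0
```

Call:
carry_out --series '[0.02, 0.05, 0, -0.132, 0.02, 0.02, 0.05, 0, -0.132, 0.02, 0.02, 0.05, 0, 0, 0.02, 0.01, 0.05, 0, 0, 0.02, 0, 0, 0, 0, 0.02]'

```text
time_s: 5.65
ee_pos: [600.6, 10.2, 165.3]
eef_rot: [0.0, -0.005, 1.0, 0.002]
wrist_force: [-1.0, -0.6, -0.6]
opening: 0.387
grasp_force: 12.0
```

Call:
carry_out --series '[0, 0, 0, 0, 0.02]'

```text
time_s: 5.78
ee_pos: [600.0, 2.6, 165.0]
eef_rot: [-0.0, -0.0, 1.0, -0.0]
wrist_force: [-0.4, -0.6, -0.0]
opening: 0.388
grasp_force: 12.0
```

```bash
python3 - <<'E'
from h import *
st=env.state(); print(st['joint_pos'],st['ee_pos'],st['eef_rot'],st['opening'],st['grasp_force'])
for n in('top','scene'):
    s=snap(n); np.savez(n+'1.npz',**s); hsv=cv2.cvtColor(s['img'],cv2.COLOR_RGB2HSV)
    x,y,z=st['ee_pos']; q=proj(s,(x+44,y,z-6)); print(n,'pred eye',q, 'tip',proj(s,(678,2.8,111)))
    a,b=np.round(q).astype(int); save(s,n+'1.png',(a-40,b-30,a+40,b+30),6)
cv2.imwrite('pics/eye1.png',np.hstack([cv2.imread('pics/top1.png'),cv2.imread('pics/scene1.png')])[:,:].copy() if 0 else cv2.resize(np.hstack([cv2.imread('pics/top1.png'),cv2.imread('pics/scene1.png')]),(800,300)))
E
```

```text
[ 0.08254435  0.46365775 -0.17157977  1.75279122  0.09605177  0.93391885
  1.44297071] [599.96872711   2.61311553 164.98717844] [-3.08709088e-04 -3.40821840e-04  9.99999816e-01 -3.96146839e-04] 0.38840594481697566 11.9759202003479
top pred eye [317.9072375 146.0846212] tip [317.8963188  135.97340101]
scene pred eye [336.88042169 234.15444796] tip [339.7278386  259.80260063]
```

View pics/eye1.png

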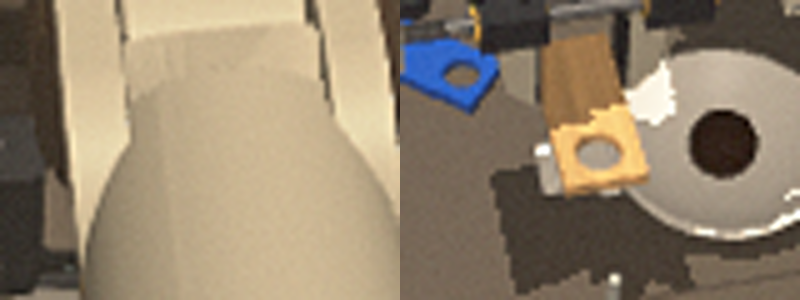

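The eye shows at (336.6,234.6) in the scene view, within a pixel of where I predicted it. The prong tip is at (339.8,260).

Call:
carry_out --series '[0.018, 0.001, 0, 0, 0.02, 0.016, 0, 0, 0, 0.02, 0, 0, -0.015, 0, 0.02, 0, 0, -0.015, 0, 0.02, 0, 0, 0, 0, 0.02]'

```text
time_s: 6.5
ee_pos: [631.7, 3.5, 132.6]
eef_rot: [-0.003, 0.0, 1.0, -0.0]
wrist_force: [0.2, 0.0, -0.0]
opening: 0.396
grasp_force: 12.0
```

```bash
python3 - <<'E'
from h import *
st=env.state(); print(st['ee_pos'],st['wrist_force'],st['opening'],st['grasp_force'])
s=snap('scene'); x,y,z=st['ee_pos']; print('pred eye',proj(s,(x+44,y,z-10)), 'tip',proj(s,(678,2.8,111)))
save(s,'over.png',(300,220,380,280),6)
E
```

```text
[631.70025011   3.46620623 132.6013787 ] [ 0.19159315  0.00264173 -0.01173017] 0.3958472613253404 11.976214796304703
pred eye [339.97637462 255.89507856] tip [339.7278386  259.80260063]
```

View pics/over.png

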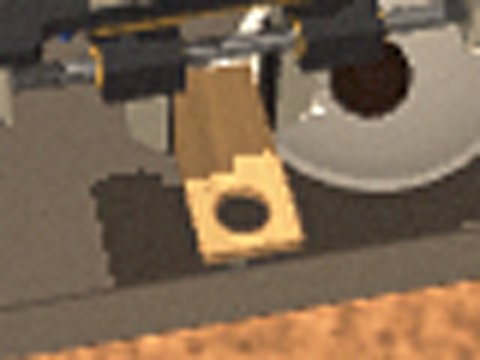

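The eye is at (340.5,255.2) in the scene view, directly over the prong, which shows just below the tag at (340,263.7).

Call:
carry_out --series '[0, 0, -0.005, 0, 0.02, 0, 0, -0.006, 0, 0.02, 0, 0, -0.008, 0, 0.02, 0, 0, 0, 0, 0.02, 0, 0, 0, 0, 0.02]'

```text
time_s: 7.18
ee_pos: [634.3, 4.1, 116.2]
eef_rot: [-0.0, -0.0, 1.0, 0.0]
wrist_force: [-0.6, 0.5, -0.2]
opening: 0.39
grasp_force: 12.0
```

```bash
python3 - <<'E'
from h import *
st=env.state(); print(st['ee_pos'],st['wrist_force'],st['opening'],st['grasp_force'])
s=snap('scene'); x,y,z=st['ee_pos']; print('pred eye',proj(s,(x+44,y,z-10)), 'tip',proj(s,(678,2.8,111)))
save(s,'over2.png',(310,230,370,275),8)
E
```

```text
[634.32332914   4.11711206 116.18803798] [-0.56326353  0.48815454 -0.15399712] 0.39024641433018054 11.976162940263748
pred eye [340.27565988 261.04167528] tip [339.7278386  259.80260063]
```

View pics/over2.png

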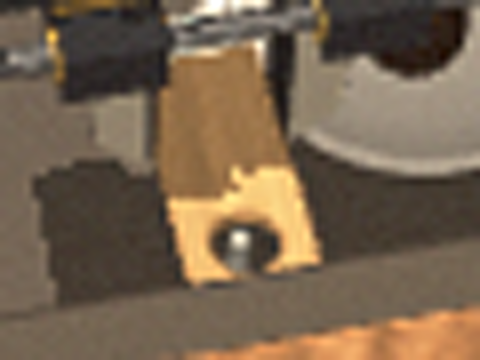

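The prong tip shows inside the eye at (340,260.5), so the tag is threaded. I'll lower it and let go.

Call:
carry_out --series '[0, 0, -0.006, 0, 0.02, 0, 0, -0.006, 0, 0.02, 0, 0, 0, 0, 0.02, 0, 0, 0, 0, 0.055, 0, 0, 0, 0, 0.055]'

```text
time_s: 7.85
ee_pos: [634.5, 4.1, 104.4]
eef_rot: [0.0, -0.0, 1.0, 0.0]
wrist_force: [-0.4, -0.0, 0.3]
opening: 0.557
grasp_force: 0.0
```

Call:
carry_out --series '[0, 0, 0, 0, 0.06, 0, 0, 0, 0, 0.06, 0, 0, 0, 0, 0.06, 0, 0, 0, 0, 0.06]'

```text
time_s: 8.35
ee_pos: [634.3, 4.1, 104.2]
eef_rot: [-0.0, -0.0, 1.0, 0.0]
wrist_force: [-0.6, 0.1, 0.1]
opening: 0.652
grasp_force: 0.0
```

```bash
python3 - <<'E'
from h import *
st=env.state(); print(st['ee_pos'],st['wrist_force'],st['opening'],st['grasp_force'])
s=snap('scene'); save(s,'hang.png',(290,200,390,275),6)
E
```

```text
[634.25501133   4.06726922 104.19831127] [-0.62529271  0.13239498  0.09382139] 0.6518948095841656 0.0
```

View pics/hang.png

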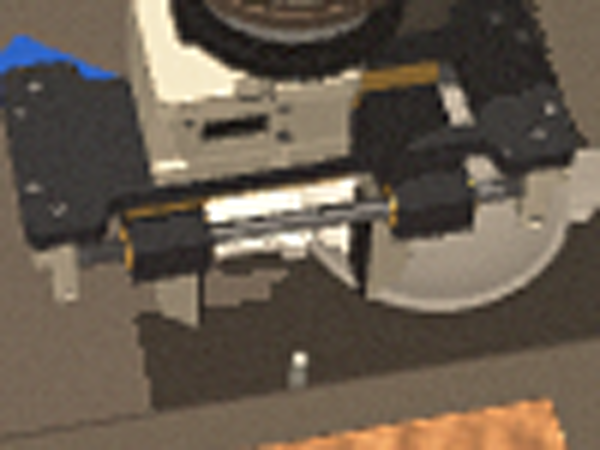

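The tag has left the fingers and the prong stands free at (340,261). I'll back off and check how it hangs.

Call:
carry_out --series '[-0.03, 0, 0, 0, 0.06, -0.035, 0, 0.02, 0, 0.06, -0.02, 0.013, 0.03, -0.16, 0.06, 0, 0, 0.01, -0.16, 0.06, 0, 0, 0, -0.16, 0.06]'

```text
time_s: 9.02
ee_pos: [550.0, 17.4, 165.8]
eef_rot: [0.001, 0.24, 0.971, 0.0]
wrist_force: [0.6, 0.7, -0.4]
opening: 0.649
grasp_force: 0.0
```

Call:
carry_out --series '[0, 0, 0, -0.16, 0.06, 0, 0, 0, -0.16, 0.06, 0, 0, 0, -0.16, 0.06, 0, 0, 0, -0.16, 0.06, 0, 0, 0, -0.16, 0.06]'

```text
time_s: 9.65
ee_pos: [549.3, 17.2, 164.3]
eef_rot: [0.0, 0.599, 0.801, 0.0]
wrist_force: [-0.0, 0.1, -0.1]
opening: 0.654
grasp_force: 0.0
```

Call:
carry_out --series '[0, 0, 0, -0.16, 0.06, 0, 0, 0, -0.16, 0.06, 0, 0, 0, 0, 0.06, 0, 0, 0, 0, 0.06]'

```text
time_s: 10.15
ee_pos: [549.3, 17.2, 164.2]
eef_rot: [0.0, 0.716, 0.698, 0.0]
wrist_force: [-0.8, 0.1, -0.5]
opening: 0.656
grasp_force: 0.0
```

```bash
python3 - <<'E'
from h import *
st=env.state(); print(st['joint_pos'],st['ee_pos'],st['eef_rot'],st['wrist_force'],st['opening'],st['grasp_force'])
t=snap('top'); s=snap('scene'); np.savez('scene2.npz',**s); np.savez('top2.npz',**t)
save(t,'a.png',(240,100,400,220),5)
E
```

```text
[-0.1988125   0.37814064  0.14570936  1.88891071 -0.06966571  0.87931869
 -0.04447715] [549.25562486  17.18831275 164.22848802] [1.25695627e-05 7.16125441e-01 6.97971598e-01 2.66976047e-05] [-0.84771884  0.11692918 -0.47201044] 0.6557227665004335 0.0
```

View pics/a.png

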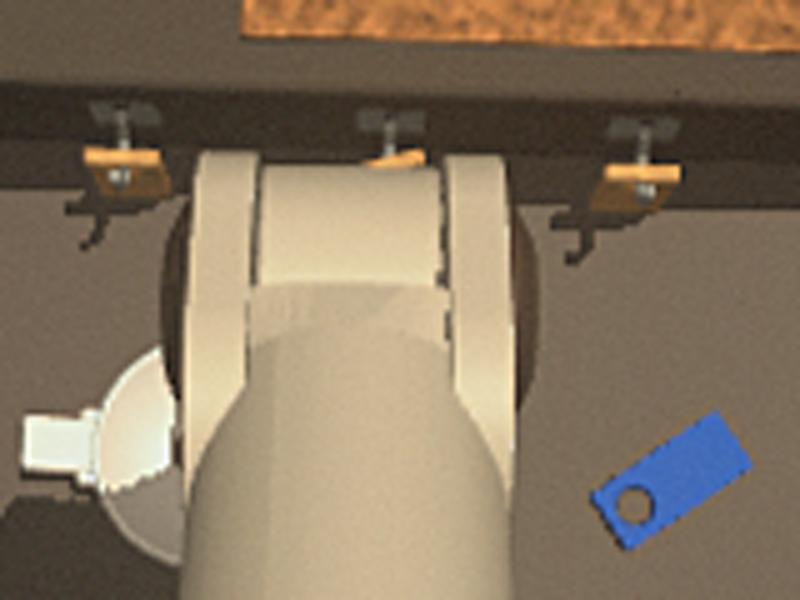

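The tag's top edge shows at the middle hook's bottom, around (319,132) in the top view, level with the two neighbouring tags, so it hangs. The dish has not moved. Next I'll descend on its right ear.

Call:
carry_out --series '[0.001, 0, -0.04, 0, 0.06, 0, 0, -0.04, 0, 0.06, 0, 0, -0.03, 0, 0.06, 0, 0, -0.02, 0, 0.06, 0, 0, -0.01, 0, 0.06]'

```text
time_s: 10.88
ee_pos: [549.5, 17.0, 23.0]
eef_rot: [-0.001, 0.717, 0.697, -0.001]
wrist_force: [-0.0, 0.5, 0.8]
opening: 0.656
grasp_force: 0.0
```

Call:
carry_out --series '[0, 0, 0, 0, 0.06, 0, 0, 0, 0, 0.06]'

```text
time_s: 11.12
ee_pos: [551.1, 17.0, 25.1]
eef_rot: [0.0, 0.717, 0.697, 0.001]
wrist_force: [-0.6, -0.1, -0.6]
opening: 0.653
grasp_force: 0.0
```

```bash
python3 - <<'E'
from h import *
st=env.state(); print(st['ee_pos'],st['eef_rot'],st['wrist_force'])
s=snap('scene'); a=np.load('scene0.npz')
# dish ear L and dish centroid shift vs start
for nm,S in(('now',s),('start',a)):
    hsv=cv2.cvtColor(S['img'],cv2.COLOR_RGB2HSV); m=cv2.inRange(hsv,(0,0,130),(179,60,255)); m[:205]=0; m[260:]=0; m[:,:383]=0; m[:,405:]=0
    v,u=np.nonzero(m); print(nm,len(u),u.mean(),v.mean())
E
```

```text
[551.06868719  17.04249664  25.06926206] [4.70043163e-04 7.17237565e-01 6.96828297e-01 6.14909734e-04] [-0.55387189 -0.1454849  -0.56453877]
now 183 389.74863387978144 230.5191256830601
start 184 389.70108695652175 230.66304347826087
```

Call:
carry_out --series '[0, 0, -0.006, 0, 0.05, 0, 0, -0.006, 0, 0.045, 0, 0, 0, 0, 0.04, 0, 0, 0, 0, 0.036, 0, 0, 0, 0, 0.033]' --newtons 6

```text
time_s: 11.8
ee_pos: [550.3, 17.1, 12.2]
eef_rot: [-0.0, 0.717, 0.697, 0.0]
wrist_force: [-0.1, 0.5, -0.2]
opening: 0.367
grasp_force: 0.0
```

Call:
carry_out --series '[0, 0, 0, 0, 0.031, 0, 0, 0, 0, 0.029, 0, 0, 0, 0, 0.027, 0, 0, 0, 0, 0.026, 0, 0, 0, 0, 0.025]'

```text
time_s: 12.42
ee_pos: [550.3, 17.1, 12.3]
eef_rot: [-0.0, 0.717, 0.697, 0.0]
wrist_force: [-0.3, 0.4, 1.5]
opening: 0.305
grasp_force: 6.0
```

Call:
carry_out --series '[0, 0, 0, 0, 0.02, 0, 0, 0, 0, 0.02]' --newtons 25

```text
time_s: 12.68
ee_pos: [550.3, 17.1, 12.2]
eef_rot: [-0.0, 0.717, 0.697, 0.0]
wrist_force: [-0.7, 0.2, 1.5]
opening: 0.302
grasp_force: 25.0
```

Call:
carry_out --series '[0, 0, 0, 0, 0.02, 0, 0, 0, 0, 0.015, 0, 0, 0, 0, 0.015]' --newtons 60

```text
time_s: 13.05
ee_pos: [550.3, 17.1, 12.3]
eef_rot: [0.0, 0.717, 0.697, 0.0]
wrist_force: [-0.7, 0.6, 1.1]
opening: 0.296
grasp_force: 60.0
```

```bash
cat > b.py <<'E'
from h import *
def chk(zd=0):
    st=env.state(); print(np.round(st['ee_pos'],1),np.round(st['wrist_force'],1),round(st['opening'],3),round(st['grasp_force'],1),'j7',round(st['joint_pos'][6],2),'t',st['time_s'])
    s=snap('scene'); P=cloud(s)
    q=st['eef_rot']; ph=2*np.arctan2(q[2],q[1])-np.pi/2   # closing angle
    e=np.array([np.cos(ph+np.pi/2),np.sin(ph+np.pi/2)])   # ear axis guess, tool->dish centre
    c=st['ee_pos'][:2]+75*e; z=zd
    hsv=cv2.cvtColor(s['img'],cv2.COLOR_RGB2HSV)
    D=P[...,:2]-c; r=np.hypot(D[...,0],D[...,1]); ok=(P[...,2]>zd-15)&(P[...,2]<zd+60)&(s['z_map']>0)
    w=(cv2.inRange(hsv,(0,0,60),(179,70,255))>0)&ok
    v,u=np.nonzero((cv2.inRange(hsv,(0,0,0),(179,255,75))>0)&ok&(r<35))
    bw=np.array([ray(s,a,b,zd+24)[:2] for a,b in zip(u,v)])
    print('centre pred',c,'ball n',len(u),'mean-centre',(bw.mean(0)-c) if len(u) else None)
    for nm,lo,hi in(('rim',50,62),('ear',66,97)):
        k=w&(r>lo)&(r<hi); p=P[k]; a=(p[:,:2]-c)@e
        if nm=='ear': p=p[a>40]; a=a[a>40]; A=np.median(p,0); print('free ear n',len(p),'med',A,'exp',c+82*e,zd+26)
    k=w&(r<100); p=P[k]; X=np.c_[(p[:,:2]-c)@e,(p[:,:2]-c)@[e[1],-e[0]],np.ones(len(p))]
    np.savez('last.npz',p=p,c=c,e=e)
    return s
E
python3 -c "
from b import *
chk(0)"
```

```text
[550.3  17.1  12.3] [-0.7  0.6  1.1] 0.296 60.0 j7 -0.01 t 13.05
centre pred [552.48191218  92.06199573] ball n 132 mean-centre [-0.45364284 -1.18010783]
free ear n 339 med [563.58969218 164.80536715   1.35838469] exp [554.85302605 174.02770697] 26
```

Call:
carry_out --series '[0, 0, 0.001, 0, 0.015, 0, 0, 0.002, 0, 0.015, 0, 0, 0.004, 0, 0.015, 0, 0, 0.004, 0, 0.015, 0, 0, 0.003, 0, 0.015]'

```text
time_s: 13.72
ee_pos: [550.3, 17.0, 26.5]
eef_rot: [0.0, 0.717, 0.697, 0.0]
wrist_force: [0.5, 0.1, -2.5]
opening: 0.296
grasp_force: 60.0
```

Call:
carry_out --series '[0, 0, 0.001, 0, 0.015, 0, 0, 0, 0, 0.015, 0, 0, 0, 0, 0.015]'

```text
time_s: 14.1
ee_pos: [550.1, 17.1, 27.1]
eef_rot: [-0.0, 0.717, 0.697, -0.0]
wrist_force: [0.3, -0.3, -3.3]
opening: 0.296
grasp_force: 60.0
```

```bash
sed -i "s/zd-15)/zd+8)/; s/(0,0,60),(179,70,255)/(0,0,110),(179,70,255)/" b.py; cat >> b.py <<'E'
def tilt(zd):
    """white pixels of the free ear: mean image position against that of a level dish"""
    s=chk(zd); L=np.load('last.npz'); p,c,e=L['p'],L['c'],L['e']
    a=(p[:,:2]-c)@e; r=np.hypot(*(p[:,:2]-c).T)
    f=(a>66)&(a<96)&(abs((p[:,:2]-c)@[e[1],-e[0]])<12); g=(r>54)&(r<61)
    print('ear z',np.percentile(p[f,2],[25,50,75]) if f.any() else None,'want',zd+26)
    q=p[g]; 
    if len(q)>10:
        X=np.c_[q[:,:2]-c,np.ones(len(q))]; k=np.linalg.lstsq(X,q[:,2],rcond=None)[0]; print('rim n',len(q),'slope',k[:2],'along ear',k[:2]@e,'z',k[2],'want<=',zd+28)
E
python3 -c "
from b import *
tilt(15)"
```

```text
[550.1  17.1  27.1] [ 0.3 -0.3 -3.3] 0.296 60.0 j7 -0.01 t 14.1
centre pred [552.29738657  92.06764039] ball n 134 mean-centre [ 0.96327256 -1.55317074]
free ear n 113 med [558.36523149 171.69135691  37.55045191] exp [554.66592378 174.03342613] 41
ear z [36.95293769 37.87496897 38.79538958] want 41
rim n 192 slope [ 0.00038816 -0.00556552] along ear -0.005551984318601007 z 40.88425728383962 want<= 43
```

Call:
carry_out --series '[0, 0, 0.004, 0, 0.015, 0, 0, 0.008, 0, 0.015, 0, 0, 0.012, 0, 0.015, 0, 0, 0.014, 0, 0.015, 0, 0, 0.014, 0, 0.015]'

```text
time_s: 14.78
ee_pos: [550.6, 17.1, 80.6]
eef_rot: [0.0, 0.717, 0.697, 0.0]
wrist_force: [0.1, 1.0, -4.3]
opening: 0.295
grasp_force: 60.0
```

Call:
carry_out --series '[0, 0, 0.014, 0, 0.015, 0, 0, 0.014, 0, 0.015, 0, 0, 0.014, 0, 0.015, 0, 0, 0.014, 0, 0.015, 0, 0, 0.014, 0, 0.015]'

```text
time_s: 15.4
ee_pos: [550.2, 17.1, 150.1]
eef_rot: [-0.0, 0.717, 0.697, -0.0]
wrist_force: [0.6, 0.3, -3.1]
opening: 0.296
grasp_force: 60.0
```

Call:
carry_out --series '[0, 0, 0.012, 0, 0.015, 0, 0, 0.01, 0, 0.015, 0, 0, 0.008, 0, 0.015, 0, 0, 0.005, 0, 0.015, 0, 0, 0.003, 0, 0.015]'

```text
time_s: 16.02
ee_pos: [550.2, 17.1, 187.3]
eef_rot: [-0.0, 0.717, 0.697, -0.0]
wrist_force: [-0.0, -0.4, -3.5]
opening: 0.295
grasp_force: 60.0
```

```bash
python3 -c "
from b import *
tilt(174)"
```

```text
[550.2  17.1 187.3] [-0.  -0.4 -3.5] 0.295 60.0 j7 -0.05 t 16.025
centre pred [552.38601308  92.0309079 ] ball n 162 mean-centre [-0.11891307  0.78668943]
free ear n 138 med [559.36222604 170.7698005  197.73091688] exp [554.76342652 173.99643666] 200
ear z [197.63814288 198.3394039  198.98866941] want 200
rim n 252 slope [-0.00289076  0.00241432] along ear 0.0023294966142842085 z 200.54350146783028 want<= 202
```

```bash
python3 - <<'E'
import numpy as np
s=np.linspace(0,1,31); s=s**3*(10-15*s+6*s*s)
th=np.radians(88.3)*(1-s); C=np.array([552.4,92.])+s[:,None]*np.array([81.6,-167.])
T=C-75*np.c_[np.cos(th),np.sin(th)]
T=np.round((T-T[0])*2)/2; w=np.round(th-th[0],2)
d=np.c_[np.diff(T,axis=0)/1000,np.diff(w)]
for i in range(30): print([float(round(x,4)) for x in d[i]])
E
```

```text
[-0.0, -0.0, -0.0]
[0.0, -0.0005, 0.0]
[-0.0005, -0.001, -0.01]
[0.0, -0.0015, -0.02]
[-0.0005, -0.0025, -0.02]
[-0.001, -0.0035, -0.04]
[-0.001, -0.0045, -0.04]
[-0.001, -0.005, -0.06]
[-0.0015, -0.006, -0.06]
[-0.001, -0.006, -0.07]
[-0.0015, -0.0065, -0.08]
[-0.001, -0.006, -0.09]
[-0.001, -0.0065, -0.09]
[-0.0005, -0.006, -0.09]
[-0.0005, -0.0055, -0.1]
[0.0005, -0.005, -0.1]
[0.001, -0.0045, -0.09]
[0.001, -0.004, -0.09]
[0.002, -0.0035, -0.09]
[0.002, -0.003, -0.08]
[0.0025, -0.0025, -0.07]
[0.002, -0.002, -0.06]
[0.0025, -0.002, -0.06]
[0.002, -0.0015, -0.04]
[0.0015, -0.001, -0.04]
[0.0015, -0.001, -0.02]
[0.0005, -0.0005, -0.02]
[0.0005, -0.0005, -0.01]
[0.0005, 0.0, 0.0]
[0.0, 0.0, 0.0]
```

Call:
carry_out --series '[0, -0.0005, 0, 0, 0.015, -0.0005, -0.001, 0, -0.01, 0.015, 0, -0.0015, 0, -0.02, 0.015, -0.0005, -0.0025, 0, -0.02, 0.015, -0.001, -0.0035, 0, -0.04, 0.015]'

```text
time_s: 16.7
ee_pos: [548.2, 7.9, 187.1]
eef_rot: [-0.0, 0.749, 0.663, -0.0]
wrist_force: [0.3, 0.5, -3.3]
opening: 0.297
grasp_force: 60.0
```

Call:
carry_out --series '[-0.001, -0.0045, 0, -0.04, 0.015, -0.001, -0.005, 0, -0.06, 0.015, -0.0015, -0.006, 0, -0.06, 0.015, -0.001, -0.006, 0, -0.07, 0.015, -0.0015, -0.0065, 0, -0.08, 0.015]'

```text
time_s: 17.32
ee_pos: [542.1, -20.4, 187.2]
eef_rot: [-0.0, 0.843, 0.539, -0.0]
wrist_force: [0.3, -0.6, -3.5]
opening: 0.291
grasp_force: 60.0
```

Call:
carry_out --series '[-0.001, -0.006, 0, -0.09, 0.015, -0.001, -0.0065, 0, -0.09, 0.015, -0.0005, -0.006, 0, -0.09, 0.015, -0.0005, -0.0055, 0, -0.1, 0.015, 0.0005, -0.005, 0, -0.1, 0.015]'

```text
time_s: 17.95
ee_pos: [539.5, -49.4, 187.2]
eef_rot: [-0.0, 0.945, 0.327, -0.0]
wrist_force: [0.4, -0.1, -2.9]
opening: 0.296
grasp_force: 60.0
```

Call:
carry_out --series '[0.001, -0.0045, 0, -0.09, 0.015, 0.001, -0.004, 0, -0.09, 0.015, 0.002, -0.0035, 0, -0.09, 0.015, 0.002, -0.003, 0, -0.08, 0.015, 0.0025, -0.0025, 0, -0.07, 0.015]'

```text
time_s: 18.58
ee_pos: [548.0, -66.7, 187.2]
eef_rot: [-0.0, 0.992, 0.124, -0.0]
wrist_force: [-0.6, -0.5, -2.7]
opening: 0.295
grasp_force: 60.0
```

Call:
carry_out --series '[0.002, -0.002, 0, -0.06, 0.015, 0.0025, -0.002, 0, -0.06, 0.015, 0.002, -0.0015, 0, -0.04, 0.015, 0.0015, -0.001, 0, -0.04, 0.015, 0.0015, -0.001, 0, -0.02, 0.015]'

```text
time_s: 19.2
ee_pos: [557.8, -73.9, 187.2]
eef_rot: [-0.0, 1.0, 0.015, -0.0]
wrist_force: [0.4, 0.1, -2.8]
opening: 0.296
grasp_force: 60.0
```

Call:
carry_out --series '[0.0005, -0.0005, 0, -0.02, 0.015, 0.0005, -0.0005, 0, -0.01, 0.015, 0.0005, 0, 0, 0, 0.015, 0, 0, 0, 0, 0.015, 0, 0, 0, 0, 0.015]'

```text
time_s: 19.82
ee_pos: [559.3, -74.9, 187.2]
eef_rot: [-0.0, 1.0, 0.001, 0.0]
wrist_force: [-0.3, 0.1, -3.7]
opening: 0.299
grasp_force: 60.0
```

```bash
python3 -c "
from b import *
tilt(174); st=env.state(); q=st['eef_rot']; print(q,'axis',np.degrees(2*np.arctan2(q[2],q[1])))
s=snap('top'); P=cloud(s)
hsv=cv2.cvtColor(s['img'],cv2.COLOR_RGB2HSV); w=(cv2.inRange(hsv,(0,0,110),(179,60,255))>0)&(P[...,2]>180)&(P[...,2]<215)&(P[...,0]>660)&(abs(P[...,1]+75)<60)
p=P[w]; f=p[p[:,0]>698]; print('top white far',len(p),'ear med',np.median(f,0),'x max',f[:,0].max(),'y',f[:,1].min(),f[:,1].max())
s=snap('scene'); P=cloud(s); hsv=cv2.cvtColor(s['img'],cv2.COLOR_RGB2HSV); w=(cv2.inRange(hsv,(0,0,110),(179,60,255))>0)&(P[...,2]>180)&(P[...,2]<215)&(P[...,0]>660)&(abs(P[...,1]+75)<60)
p=P[w]; f=p[p[:,0]>698]; print('scene',len(p),'ear med',np.median(f,0),'x max',f[:,0].max(),'y',f[:,1].min(),f[:,1].max())
"
```

```text
[559.3 -74.9 187.2] [-0.3  0.1 -3.7] 0.299 60.0 j7 -1.28 t 19.825
centre pred [634.25948848 -74.70838762] ball n 179 mean-centre [0.30559089 0.43971427]
free ear n 242 med [716.19740031 -75.26828806 197.79477471] exp [716.25932749 -74.54590196] 200
ear z [197.01022652 198.02820731 198.63772949] want 200
rim n 507 slope [-0.01174368  0.00207318] along ear -0.011739544584046623 z 201.0676087363484 want<= 202
[-2.01135914e-05  9.99999518e-01  9.81436491e-04  1.72831449e-05] axis 0.11246435566418757
top white far 295 ear med [716.90729589 -70.74950885 197.11347588] x max 729.4143331889003 y -86.45154381743632 -55.670228125315106
scene 683 ear med [715.70503839 -75.43635226 197.82660726] x max 731.2197420244181 y -93.6603433265798 -56.05120998849563
```

Call:
carry_out --series '[0, 0, 0, 0, 0.015, 0, 0, 0, 0, 0.015, 0, 0, 0, 0, 0.015]'

```text
time_s: 20.35
ee_pos: [559.3, -74.9, 187.2]
eef_rot: [0.0, 1.0, 0.001, 0.0]
wrist_force: [-0.2, 0.6, -3.7]
opening: 0.296
grasp_force: 60.0
```

```bash
python3 -c "
from b import *
s=snap('top'); hsv=cv2.cvtColor(s['img'],cv2.COLOR_RGB2HSV); m=cv2.inRange(hsv,(8,110,60),(25,255,255)); m[:124]=0; m[150:]=0
P=cloud(s)
for a,b in((250,285),(303,335),(352,385)):
    v,u=np.nonzero(m[:,a:b]); print(len(u),u.mean()+a if len(u) else 0,v.mean() if len(u) else 0, np.median(P[v,u+a],0) if len(u) else 0)
tilt(174); print(env.state()['qd'])
"
```

```text
134 265.32089552238807 134.00746268656715 [690.91182633 133.7973334   56.05404561]
127 317.40157480314963 135.37007874015748 [692.89632013   3.86953542  55.26820559]
0 0 0 0
[559.3 -74.9 187.2] [-0.9 -0.2 -3. ] 0.291 60.0 j7 -1.28 t 20.4
centre pred [634.28548365 -74.76447627] ball n 185 mean-centre [0.1388531  0.45024304]
free ear n 245 med [715.51810286 -75.75913381 197.93504166] exp [716.28534189 -74.61199897] 200
ear z [197.18617991 198.13671316 198.89279837] want 200
rim n 501 slope [-0.01233126  0.00015317] along ear -0.012330952235784733 z 201.1911596245741 want<= 202
[-3.78346589e-04 -1.70905273e-03  9.99085584e-05 -1.46502686e-03
 -9.57038303e-04  4.91353750e-04 -3.23180002e-04]
```

The tag hangs the same way as its neighbour, the dish is level and at rest, and the ball is within 1 mm of its centre. I'm handing in.

```bash
python3 -c "
from workcell import env
print(env.hand_in())"
```

```text
the job is handed in; nothing more can be done
None
```

The job is handed in at about 20 s of the 61 s; no verdict came back, but by my last camera check the tag hangs on the empty hook and the dish is held level and still in front of the mat, about 174 mm up, with its free ear over the ledge and the ball centred.

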